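Run the push-and-hold leak test on a glazed jar

TASK

Leak-test the jar that is clamped in the test head: first turn the black bar knob of the air valve clockwise (seen from above) until it clicks past its detent, and leave it there. Then grip the knurled collar of the test head, turn it clockwise while trying it downwards until its hidden keyway drops over the pin, push it fully home against its spring and finish while still holding it there, because the test runs only as long as the collar is held down. Leave the loose jars and tools on the bench where they are.

Things in the scene. Friction and masses are not known exactly. Their poses are not given: they have to be found in the camera images.
- test_head: fixed steel base plate, 250 x 120 x 10 mm, origin on the bench under the collar's axis; the plate runs from 65 mm on the -x side to 185 mm on the +x side of that axis. At local x = +130 mm a brown jar (74 mm wide) stands clamped under a steel bridge; everything there ends below 107 mm. Around the collar's foot is a steel shroud tube, 80 mm in outer diameter, its rim 50 mm above the bench. The head stands left or right of the air valve, yawed up to 0.3 rad.
- collar: the knurled collar to be turned and pushed: plain bright metal cylinder, upright, 48 mm in diameter and 50 mm tall, origin at the centre of the underside of the grip part (58 mm above the bench when up, so the top is at 108 mm; 43 and 93 mm when pushed home), z up. It is captive on the test head and cannot be lifted off. It has no visible mark: keyway and pin are hidden inside the shroud.
- collar_turn (a joint): collar's turn in rad, growing clockwise seen from above; 0 to 1.6 between stops, starts at 0 to 0.15, light friction (0.04 N m). The keyway meets the pin at an unknown value between 0.45 and 1.35; it lets the pin in within about 0.1 rad on either side of it (the keyway is 11 mm wide, the round-ended pin 5 mm).
- collar_push (a joint): collar's downward travel in m: 0 up, 0.015 fully home. A spring pushes it up (about 3 N at the top, 7.5 N at home) and brings it back if let go. Away from the keyway the pin stops it rigidly at 0.005; with the keyway over the pin it goes on down to 0.015, and can then no longer be turned.
- air_valve: fixed grey valve block on a 120 x 120 mm plate, top of the block 48 mm above the bench, brass port stubs on both sides to 62 mm from the axis; origin on the bench under the knob's axis. Yawed up to 0.3 rad.
- knob_grip (a point): centre of the grip bar of the black valve knob, on its axis, 80 mm above the bench. The bar is 52 mm long (the point's x axis, which turns with it), 14 mm thick (y axis) and reaches from 58 to 94 mm above the bench; below it is a disc 48 mm in diameter. A white line on top marks its -x half.
- valve_knob (a joint): knob's turn in rad, growing clockwise seen from above; 0 to 1.3 between stops, starts at 0 to 0.15. The detent's ball is met at about 0.45, takes about 0.15 N m to pass, and has its peak at 0.7; past the peak the knob is pushed on to about 0.9 and stays. Turning it to 1.1 is good.
- jar_mid: brown-glazed squat jar, 74 mm in diameter, 85 mm tall, loose, standing on the bench; origin at the centre of its underside; leave it alone. Between the two units, farther from the robot than their axes.
- jar_left: brown-glazed squat jar, 74 mm in diameter, 85 mm tall, loose, standing on the bench; origin at the centre of its underside; leave it alone. On the left (+y) side.
- jar_right: brown-glazed squat jar, 74 mm in diameter, 85 mm tall, loose, standing on the bench; origin at the centre of its underside; leave it alone. On the right (-y) side.
- bung: black rubber bung, 32 mm in diameter, 22 mm tall, loose, between the two units; origin at the centre of its underside; leave it alone.
- brush: brush lying between the units nearer to the robot, loose; origin under its middle; leave it alone.
- wrench: steel wrench lying on the right near the robot, loose; origin under its middle; leave it alone.
There are look-alikes about, which are no part of the job. What is shaped like the air_valve but red is not meant.

How it is judged (in metres and radians):
On the way, in this order (a step that is already met when the one before it is completed fails the run):
1. the valve knob has been turned past its detent (value of joint valve_knob above 0.85 rad), for 0.2 s.
2. the collar's keyway has dropped over the pin (value of joint collar_push above 0.009 m), for 0.2 s.
At the end, for the whole second after the job is handed in: The collar is held by the fingers (more than 2 N of contact) within 3 mm of fully home (collar_push above 0.012 m), nothing else resting on it, and the valve knob is still past its detent (above 0.85 rad) (value of joint collar_push above 0.012 m and value of joint valve_knob above 0.85 rad and contact force between the fingers and collar above 2 N and not (contact force between collar and jar_mid above 0.2 N or contact force between collar and jar_left above 0.2 N or contact force between collar and jar_right above 0.2 N or contact force between collar and bung above 0.2 N or contact force between collar and brush above 0.2 N or contact force between collar and wrench above 0.2 N)); the arm keeps its last pose, push and grip.
It fails at once if a loose jar or tool on the bench is moved more than 30 mm (distance of any of jar_mid, jar_left, jar_right, bung, brush, wrench from where it was at the start of the episode above 0.03 m).
It also fails if it takes over 54 s, if anything falls off the work surface, if the arm or the gripper's body presses on something with over 40 N, if the wrist force passes 120 N, or if a joint passes its speed limit or range.

ROBOT

A 6-joint arm with a two-finger parallel gripper is mounted at the origin on the work surface. World frame = base frame: x ahead of the robot, y to its left, z up, the work surface at z = 0. Lengths are in mm, angles in rad, forces in N, time in s.
With the tool pointing down it reaches from about 350 to 975 mm from the base axis. Payload 7.1 kg.
Tool frame: the origin (TCP) lies midway between the tips of the shut fingers; the grasp point (between the pads) lies ctrl.grip_point_offset behind it (ctrl.grip_point_offset is the distance from the TCP to the grasp point, in mm); z points along the fingers, y is the line along which they close (so a half turn about z gives the same grasp; the last joint's range is limited). The gripper opens to 88 mm and grips with 3 to 60 N. Pads are 20 mm wide; open, the fingers measure 115 mm over their backs; the gripper's body (75 mm by 178 mm) begins 61 mm behind the grasp point.
Start: joints at [1.308, 0.423, 1.63, -0, 1.089, -0.019], TCP at [150.839, 606.508, 222.675] pointing down, gripper open.
Joint ranges: [-3, 3], [-0.9, 2.11], [0.09, 2.58], [-1.31, 4.45], [0.11, 2.69], [-2.54, 2.54]. Speed limits (rad/s): [2.39, 2.39, 3.01, 3.14, 3.14, 3.14].

INTERFACE

Orientations are given as a rotation vector (axis times angle).
In Python, from workcell import ctrl, get_image, close_job, finder gives the robot as it stands.
- The arm moves only by the tool servo_tool, never from a script. Its argument "deltas" is a list of rows, each a list of 2 entries, a list of its own where there are three numbers: the shift along the tool's x, y, z in mm, then the turn, a rotation vector about the tool's x, y, z in rad. A call has 1 to 5 rows; each row is the pose to reach, as a shift and turn from the pose commanded when the call began, along the tool's axes at that moment; what a row does not reach only later rows make up. A row lasts 1/12 s, in which the tool goes at most 41.7 mm and 7.16 degrees, less where a joint would pass 70% of its speed; a pose out of reach is approached as far as the arm can. A call with a gripper value outside its range is refused whole. "grip" is the closure, from -1 (fully open) to 1 (shut), so that 0 is half open, set as the call begins (left out, the last holds). The fingers move at their own pace and stop on an object; the grip force is fixed at half the most. Time passes only in rows, so rows that repeat a pose let the fingers close. It gives the time, the measured TCP pose, the force, the opening and the grip force at its end, in the units of the state.
- ctrl.get_obs(): the state, without advancing time (a new reading comes with each control period).
- get_image(name): name is "scene" or "top"; returns a dict with "frame" (400x640x3 uint8, blue, green, red), "depth" (400x640 float32, mm along the optical axis (not along the pixel's ray), 0 where there is no reading), "K" (3x3 intrinsics, pixels), "pose" (4x4, takes a point from camera to world coordinates). Camera axes: x right, y down, z forward; pixel columns grow to the right and rows downward; lengths in mm; the calibration is good to about 2 mm. A picture is of the moment at which its call begins.
- close_job(): hands the job in; it is judged then, once.
Trained networks look in a picture, given as the dict that the camera call returned (one of the last four; its "shot" number tells which), for a name from the list of things; names that differ only in an ending like _2 or _b are one class to them, and where a whole thing is asked for, a point or a joint stands for the part that bears it (a point fixed in the world has none). Each returns a list of dicts, best first, with "score" (0 to 1); they miss things now and then, are a little off and sometimes report something else, mostly with a low value. They report only what shows in the picture. A call takes as long as a camera call. They do not tell look-alikes from the thing itself.
- finder.search_frame(query, picture): "rect" ([centre column, centre row, width, height] as shares, 0 to 1, of the picture: columns of its width, rows of its height, round what is visible of it).
- finder.silhouettes(query, picture): "mask" (400x640 bool, what is visible of it) and "rect" ([centre column, centre row, width, height] as shares, 0 to 1, of the picture: columns of its width, rows of its height, round what is visible of it).
The state is a dict: "t": time; "qpos": joint angles; "qvel": joint speeds; "joint_torque": joint torques, N m; "ee_pos": TCP position; "orientation": TCP orientation; "ft_force": force on the tool from outside, world axes, zero at the start; "moment": the same for the moment, N m; "width": finger opening in mm; "grasp_force": force on a finger pad.
Only numpy, scipy, OpenCV 4.12 (cv2) and the standard library are available. Lean on these libraries where they do the work, as an engineer would, in place of code of your own. Each camera call takes 0.05 s, during which the arm holds its last target. There are 200 camera calls.

## Working session

There is one attempt and no reset: what is moved stays moved. The work goes in short steps, Python scripts to look and compute and a tool call to move; the robot and the scene stay as the last step left them, time stands still between calls to the robot, and variables do not carry over. Pictures are saved under pics/ and viewed, at most 10 in all, crops included, and the job is handed in when it is done.

Besides the shell and the picture viewer there is one more tool, called as name(argument=value, ...) on one line, values as JSON. servo_tool: Moves the arm, as the interface text tells. Its arguments: {"type":"object","properties":{"deltas":{"type":"array","items":{"type":"array"}},"grip":{"type":"number"}},"required":["deltas"]}

```bash
mkdir -p pics
python3 - <<'E'
from workcell import ctrl,get_image,finder
import cv2,numpy as np
print(ctrl.get_obs(),ctrl.grip_point_offset)
for n in("top","scene"):
    p=get_image(n);cv2.imwrite(f"pics/{n}0.png",p["frame"]);np.savez(f"pics/{n}0.npz",**{k:p[k] for k in("frame","depth","K","pose")})
    for q in("air_valve","collar","knob_grip","test_head"):
        for d in finder.search_frame(q,p)[:3]: print(n,q,round(d["score"],2),np.round(np.array(d["rect"])*[640,400,640,400]))
E
```

```text
{'t': 0.0, 'qpos': array([ 1.30798632e+00,  4.23790160e-01,  1.63068279e+00, -1.29257948e-06,
        1.08862251e+00, -1.90054862e-02]), 'qvel': array([-0.00240296,  0.0003509 , -0.00282831,  0.00082469, -0.00026563,
       -0.00030851]), 'joint_torque': array([ 1.94450418e-03, -5.44625473e+01, -2.73662245e+01,  6.44229027e-02,
        2.28005630e-02, -1.48994441e-04]), 'ee_pos': array([150.70654554, 605.98332871, 221.93618326]), 'orientation': array([-3.81992886e-01, -3.11807014e+00,  2.33730363e-03]), 'ft_force': array([0.29835801, 1.51962442, 0.61312997]), 'moment': array([ 0.04751638, -0.03288378,  0.03849029]), 'grasp_force': 0.0, 'width': 87.85479664958201} 18.700000000000003
top air_valve 0.69 [263. 182.  46.  47.]
top air_valve 0.64 [394. 253.  46.  52.]
top collar 0.98 [410. 174.  23.  21.]
top knob_grip 0.69 [398. 255.  20.  20.]
top knob_grip 0.31 [407. 174.  25.  27.]
top test_head 0.88 [402. 152.  59. 106.]
top test_head 0.6 [160. 163.  32.  24.]
scene air_valve 0.74 [276. 189.  33.  32.]
scene air_valve 0.64 [380. 224.  39.  41.]
scene collar 0.92 [262. 212.  20.  21.]
scene knob_grip 0.72 [381. 215.  14.  20.]
scene knob_grip 0.62 [276. 178.  14.  17.]
scene test_head 0.82 [264. 235.  41.  69.]
scene test_head 0.68 [467. 228.  26.  30.]
```

View pics/top0.png

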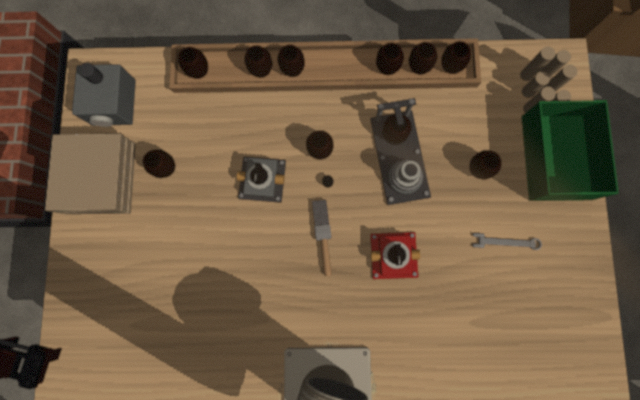

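View pics/scene0.png

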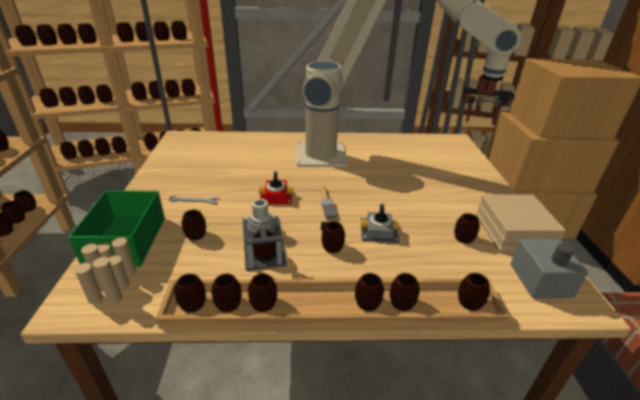

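The top view shows the grey valve at about (262,178), the collar at about (408,173), and the red look-alike at (395,255). The bung is at (327,181), jar_mid at (320,144) and the brush at (322,235). Next I measure from depth.

```bash
cat > h.py <<'E'
import numpy as np,cv2
def cloud(p):
    K,T,d=p["K"],p["pose"],p["depth"].astype(float)
    v,u=np.mgrid[:400,:640]
    c=np.stack([(u-K[0,2])/K[0,0]*d,(v-K[1,2])/K[1,1]*d,d],-1)
    return c@T[:3,:3].T+T[:3,3]
def box(P,cx,cy,r,z0,z1):
    return (abs(P[...,0]-cx)<r)&(abs(P[...,1]-cy)<r)&(P[...,2]>z0)&(P[...,2]<z1)
E
python3 - <<'E'
from h import *
for n in("top","scene"):
    p=dict(np.load(f"pics/{n}0.npz"));P=cloud(p)
    if n=="top":
        a=P[178,262];b=P[173,408];print(a,b,P[181,327],P[144,320],"f",p["K"][0,0],"cam",p["pose"][:3,3])
        big=cv2.resize(p["frame"][140:215,225:300],None,fx=5,fy=5,interpolation=cv2.INTER_CUBIC)
        big2=cv2.resize(p["frame"][140:215,370:445],None,fx=5,fy=5,interpolation=cv2.INTER_CUBIC)
        cv2.imwrite("pics/crop.png",np.clip(np.hstack([big,big2])*1.6,0,255).astype(np.uint8))
    for nm,c,r,z0,z1 in(("bar",a,50,72,110),("block",a,75,5,55),("collartop",b,45,85,120),("plate",a,80,4,16)):
        m=box(P,c[0],c[1],r,z0,z1);q=P[m]
        if len(q)<4: print(n,nm,len(q));continue
        rc=cv2.minAreaRect(q[:,:2].astype(np.float32))
        print(n,nm,len(q),"mean",q.mean(0).round(1),"med z",np.median(q[:,2]).round(1),"rect",np.round(rc[0],1),np.round(rc[1],1),round(rc[2],1))
E
```

```text
[541.10013428 162.47258301  55.64750681] [ 537.34922153 -208.81783062  109.76453984] [537.55760321  -6.7658332   20.5160735 ] [622.06501099   9.1827804   85.30712621] f 438.7405931120028 cam [ 311.06791402  -24.66117013 1176.0038346 ]
top bar 145 mean [547.8 170.5  90.3] med z 92.7 rect [549.6 171.4] [14.5 52.7] 79.9
top block 1544 mean [542.  167.4  30.4] med z 38.8 rect [543.4 161.7] [145.2 135.5] 87.8
top collartop 333 mean [ 544.4 -213.2  106.9] med z 108.0 rect [ 546.1 -214.2] [48.4 48. ] 21.0
top plate 577 mean [535.9 163.6   7.9] med z 7.6 rect [539.5 161.6] [156.3 156.6] 0.2
scene bar 69 mean [557.2 168.9  88.5] med z 91.8 rect [551.3 170.1] [13.2 54.5] 83.0
scene block 873 mean [575.4 165.2  28.6] med z 32.9 rect [552.1 172. ] [126.7 118.7] 85.8
scene collartop 197 mean [ 556.4 -214.   102.5] med z 105.8 rect [ 549.5 -215.4] [48.8 49.3] 5.0
scene plate 286 mean [583.9 163.8   8.6] med z 8.1 rect [553.3 174.9] [127.  118.8] 84.8
```

View pics/crop.png

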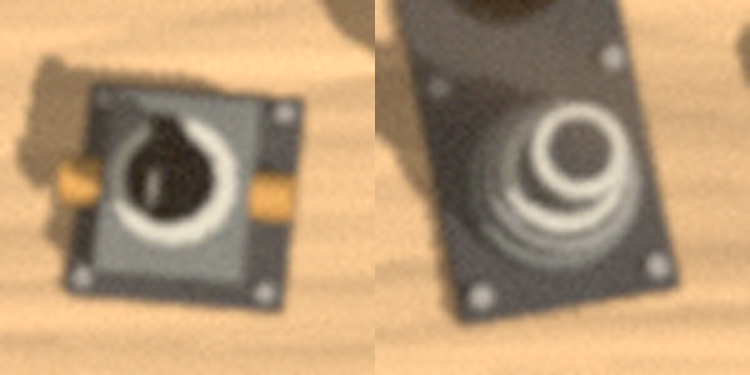

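The left crop shows the black knob, with its white line on the near (-x) half. The right crop shows the plain collar with its bright rim. Bar centre is about (550,171) with yaw about -0.15, and the collar is about (547,-214). Now I work out the move to above the knob.

```bash
cat >> h.py <<'E'
from scipy.spatial.transform import Rotation as R
def goto(o,pos,yaw):
    """shift/turn in tool axes to reach pos, pointing down, tool y at world yaw"""
    r=R.from_rotvec(o["orientation"]);y=np.array([np.cos(yaw),np.sin(yaw),0]);z=np.array([0,0,-1.])
    t=R.from_matrix(np.stack([np.cross(y,z),y,z],1))
    a=r.as_matrix();print("yaw y",np.arctan2(a[1,1],a[0,1]).round(3),"pos",o["ee_pos"].round(1),"q6",o["qpos"][5].round(2))
    print("shift",r.inv().apply(np.array(pos)-o["ee_pos"]).round(1),"turn",(r.inv()*t).as_rotvec().round(3))
E
python3 - <<'E'
from h import *
from workcell import ctrl
goto(ctrl.get_obs(),[550,171,140],1.42)
E
```

```text
yaw y 1.327 pos [150.8 606.5 222.7] q6 -0.02
shift [-492.5 -326.3   82.7] turn [-0.     0.    -0.093]
```

servo_tool(deltas=[[[-33, -22, 5], [0, 0, 0]], [[-66, -44, 11], [0, 0, 0]], [[-99, -65, 16], [0, 0, 0]], [[-131, -87, 22], [0, 0, 0]], [[-164, -109, 27], [0, 0, 0]]], grip=-0.4)

```text
t: 0.92
ee_pos: [284.4, 459.8, 195.5]
orientation: [0.381, 3.118, 0.0]
ft_force: [0.3, -0.4, 0.3]
width: 61.8
grasp_force: 0.0
```

servo_tool(deltas=[[[-33, -22, 5], [0, 0, 0]], [[-66, -44, 11], [0, 0, 0]], [[-99, -65, 16], [0, 0, 0]], [[-131, -87, 22], [0, 0, 0]], [[-164, -109, 27], [0, 0, 0]]])

```text
t: 1.33
ee_pos: [417.5, 314.3, 168.6]
orientation: [0.382, 3.118, 0.0]
ft_force: [0.3, 0.1, -0.3]
width: 61.0
grasp_force: 0.0
```

servo_tool(deltas=[[[-33, -22, 5], [0, 0, -0.02]], [[-66, -44, 11], [0, 0, -0.04]], [[-99, -65, 16], [0, 0, -0.06]], [[-131, -87, 22], [0, 0, -0.09]], [[-164, -109, 27], [0, 0, -0.09]]])

```text
t: 1.75
ee_pos: [550.4, 168.7, 141.5]
orientation: [0.239, 3.132, 0.0]
ft_force: [0.4, 0.7, -0.3]
width: 61.4
grasp_force: 0.0
```

Run:
```python
from h import *
from workcell import ctrl,get_image
o=ctrl.get_obs();goto(o,[550,171,62],1.42);print(o["t"],o["width"],o["qpos"].round(2))
```

```text
yaw y 1.418 pos [550.4 168.7 141.5] q6 -1.14
shift [ 0.8  2.2 79.5] turn [ 0.     0.    -0.002]
1.75 61.386119451749465 [ 0.28  0.46  1.8   0.    0.89 -1.14]
```

Descend and close.

servo_tool(deltas=[[[1, 2, 20], [0, 0, 0]], [[1, 2, 40], [0, 0, 0]], [[1, 2, 60], [0, 0, 0]], [[1, 2, 79], [0, 0, 0]], [[1, 2, 79], [0, 0, 0]]])

```text
t: 2.17
ee_pos: [546.5, 171.7, 59.5]
orientation: [-0.242, -3.127, 0.003]
ft_force: [-1.5, 0.3, -0.7]
width: 61.3
grasp_force: 0.0
```

servo_tool(deltas=[[[0, 0, 0], [0, 0, 0]], [[0, 0, 0], [0, 0, 0]], [[0, 0, 0], [0, 0, 0]], [[0, 0, 0], [0, 0, 0]], [[0, 0, 0], [0, 0, 0]]], grip=1)

```text
t: 2.58
ee_pos: [549.3, 172.8, 63.8]
orientation: [0.241, 3.131, 0.001]
ft_force: [0.3, 0.7, 0.9]
width: 31.6
grasp_force: 0.0
```

Run:
```python
from h import *
from workcell import ctrl,get_image
o=ctrl.get_obs();goto(o,[550,171,62],1.42);print(o)
```

```text
yaw y 1.417 pos [549.3 172.8  63.8] q6 -1.13
shift [-1.  -1.7  1.8] turn [ 0.001  0.002 -0.003]
{'t': 2.5833, 'qpos': array([ 2.84141954e-01,  5.76089691e-01,  1.82873785e+00,  6.11236345e-08,
        7.34896957e-01, -1.13300811e+00]), 'qvel': array([-0.00025965,  0.00468234,  0.00219777,  0.00139279, -0.00313562,
       -0.00010267]), 'joint_torque': array([-5.86151073e-03, -5.44401205e+01, -1.86467153e+01,  1.16145963e-02,
        6.96408120e-02,  1.32995115e-04]), 'ee_pos': array([549.30743448, 172.81912282,  63.76062805]), 'orientation': array([2.40975577e-01, 3.13058392e+00, 1.03588096e-03]), 'ft_force': array([0.28426988, 0.69682614, 0.94749079]), 'moment': array([ 0.02756071, -0.02727945, -0.01932978]), 'grasp_force': 0.0, 'width': 31.550481914638976}
```

servo_tool(deltas=[[[0, 0, 0], [0, 0, 0]], [[0, 0, 0], [0, 0, 0]], [[0, 0, 0], [0, 0, 0]], [[0, 0, 0], [0, 0, 0]], [[0, 0, 0], [0, 0, 0]]], grip=1)

```text
t: 3.0
ee_pos: [549.0, 173.1, 63.0]
orientation: [0.241, 3.132, 0.001]
ft_force: [-1.0, 4.6, 3.0]
width: 14.0
grasp_force: 30.0
```

servo_tool(deltas=[[[0, 1, 0], [0, 0, 0.1]], [[0, 1, 0], [0, 0, 0.2]], [[0, 1, 0], [0, 0, 0.3]], [[0, 1, 0], [0, 0, 0.4]], [[0, 1, 0], [0, 0, 0.5]]])

```text
t: 3.42
ee_pos: [549.0, 173.6, 63.0]
orientation: [1.015, 2.973, 0.0]
ft_force: [-0.8, 2.7, 4.3]
width: 13.7
grasp_force: 30.0
```

servo_tool(deltas=[[[0, 0, 0], [0, 0, 0.1]], [[0, 0, 0], [0, 0, 0.2]], [[0, 0, 0], [0, 0, 0.3]], [[0, 0, 0], [0, 0, 0.4]], [[0, 0, 0], [0, 0, 0.5]]])

```text
t: 3.83
ee_pos: [549.3, 173.7, 63.0]
orientation: [1.719, 2.628, 0.001]
ft_force: [0.0, 1.4, 2.5]
width: 13.9
grasp_force: 30.0
```

servo_tool(deltas=[[[0, 0, 0], [0, 0, 0.07]], [[0, 0, 0], [0, 0, 0.07]], [[0, 0, 0], [0, 0, 0.07]], [[0, 0, 0], [0, 0, 0.07]]])

```text
t: 4.17
ee_pos: [549.3, 173.7, 63.0]
orientation: [1.801, 2.573, 0.001]
ft_force: [1.0, 1.8, 4.7]
width: 13.5
grasp_force: 30.0
```

Run:
```python
from h import *
from workcell import ctrl,get_image
o=ctrl.get_obs();goto(o,[550,171,62],.35);print(o)
```

```text
yaw y 0.349 pos [549.3 173.7  63. ] q6 -0.06
shift [-2.7 -0.3  1. ] turn [ 0.001  0.    -0.001]
{'t': 4.1667, 'qpos': array([ 2.85574799e-01,  5.77895435e-01,  1.82771247e+00, -2.36975186e-05,
        7.34945414e-01, -6.35465876e-02]), 'qvel': array([ 0.00017254,  0.00112179, -0.00016012, -0.00155106, -0.00014151,
        0.00700798]), 'joint_torque': array([-9.42788199e-01, -5.17123032e+01, -1.64930087e+01, -2.99857697e-01,
        3.31423273e-01, -3.32970121e-03]), 'ee_pos': array([549.32409765, 173.6786359 ,  62.99624958]), 'orientation': array([1.80146996e+00, 2.57296591e+00, 1.25933414e-03]), 'ft_force': array([1.02275956, 1.84465188, 4.74522869]), 'moment': array([ 0.29366662, -0.01184007, -0.01019424]), 'grasp_force': 30.00049352645874, 'width': 13.452828908850911}
```

servo_tool(deltas=[[[0, 0, 0], [0, 0, 0]], [[0, 0, 0], [0, 0, 0]], [[0, 0, 0], [0, 0, 0]], [[0, 0, 0], [0, 0, 0]], [[0, 0, 0], [0, 0, 0]]], grip=-1)

```text
t: 4.58
ee_pos: [548.5, 173.4, 62.4]
orientation: [-1.804, -2.571, 0.001]
ft_force: [0.2, -0.2, -0.3]
width: 43.8
grasp_force: 0.0
```

servo_tool(deltas=[[[0, 0, -25], [0, 0, 0]], [[0, 0, -60], [0, 0, 0]], [[0, 0, -95], [0, 0, 0]], [[0, 0, -130], [0, 0, 0]], [[0, 0, -130], [0, 0, 0]]])

```text
t: 5.0
ee_pos: [552.5, 174.6, 199.4]
orientation: [1.801, 2.566, 0.013]
ft_force: [1.9, 1.2, 0.1]
width: 76.9
grasp_force: 0.0
```

Run:
```python
from h import *
from workcell import ctrl,get_image
o=ctrl.get_obs();print(o["t"],o["width"])
goto(o,[546,-214,165],-1.9)
for n in("top","scene"):
    p=get_image(n);P=cloud(p)
    for nm,c,r,z0,z1 in(("bar",(550,172),32,80,100),("collartop",(546,-214),35,85,120),("collartop",(546,-214),35,104,111)):
        q=P[box(P,*c,r,z0,z1)]
        if len(q)<4: print(n,nm,len(q));continue
        rc=cv2.minAreaRect(q[:,:2].astype(np.float32))
        print(n,nm,len(q),"mean",q.mean(0).round(1),np.round(rc[0],1),np.round(rc[1],1),round(rc[2],1))
    if n=="scene": cv2.imwrite("pics/scene1.png",cv2.resize(p["frame"][160:290,220:430],None,fx=3,fy=3,interpolation=cv2.INTER_CUBIC))
```

```text
5.0 76.89085624248607
yaw y 0.347 pos [552.5 174.6 199.4] q6 -0.06
shift [-363.2 -138.7   33.2] turn [ 0.006 -0.012  2.247]
top bar 24 mean [555.9 151.1  90.5] [556.7 151.7] [14.8  8.8] 24.6
top collartop 333 mean [ 544.5 -213.3  106.7] [ 545.8 -214.4] [47.6 48.4] 18.1
top collartop 256 mean [ 545.5 -214.6  108.1] [ 546.4 -215. ] [46.8 46.6] 18.4
scene bar 83 mean [553.6 170.4  89.8] [552.4 171.2] [16.3 50.9] 20.2
scene collartop 199 mean [ 556.5 -214.3  102.3] [ 550.4 -214.7] [46.8 48.4] 66.2
scene collartop 113 mean [ 550.4 -214.1  107.7] [ 548.6 -215.4] [46.5 43.6] 5.2
```

View pics/scene1.png

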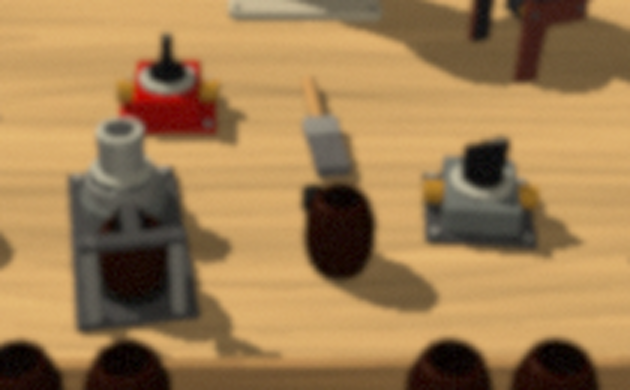

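The knob bar has turned about 63° (1.1 rad), and the loose things have not moved. Next I translate to above the collar, keeping the same yaw.

servo_tool(deltas=[[[-36, -14, 3], [0, 0, 0]], [[-73, -28, 6], [0, 0, 0]], [[-109, -42, 9], [0, 0, 0]], [[-145, -55, 12], [0, 0, 0]], [[-181, -69, 15], [0, 0, 0]]])

```text
t: 5.52
ee_pos: [543.9, -21.7, 175.6]
orientation: [-1.802, -2.57, 0.003]
ft_force: [0.3, -0.0, -0.0]
width: 88.1
grasp_force: 0.0
```

servo_tool(deltas=[[[-36, -14, 3], [0, 0, 0]], [[-73, -28, 6], [0, 0, 0]], [[-109, -42, 9], [0, 0, 0]], [[-145, -55, 12], [0, 0, 0]], [[-181, -69, 15], [0, 0, 0]]])

```text
t: 5.93
ee_pos: [540.6, -215.2, 160.5]
orientation: [-1.803, -2.569, 0.001]
ft_force: [1.3, 0.2, -1.0]
width: 87.8
grasp_force: 0.0
```

servo_tool(deltas=[[[0, 0, 0], [0, 0, 0]], [[0, 0, 0], [0, 0, 0]]])

```text
t: 6.1
ee_pos: [540.6, -215.1, 160.5]
orientation: [-1.807, -2.565, 0.001]
ft_force: [-0.2, 0.9, 0.4]
width: 88.0
grasp_force: 0.0
```

Run:
```python
from h import *
from workcell import ctrl,get_image
o=ctrl.get_obs();print(o["t"],o["width"],o["qpos"].round(2))
goto(o,[547,-214,72],.35)
```

```text
6.1 88.00220829829283 [-0.4   0.44  1.77  0.    0.93 -0.74]
yaw y 0.343 pos [ 540.6 -215.1  160.5] q6 -0.74
shift [-1.4  6.6 88.5] turn [-0.003 -0.002 -0.007]
```

servo_tool(deltas=[[[-1, 6, 10], [0, 0, 0]], [[-1, 6, 35], [0, 0, 0]], [[-1, 6, 60], [0, 0, 0]], [[-1, 6, 80], [0, 0, 0]], [[-1, 6, 88], [0, 0, 0]]])

```text
t: 6.52
ee_pos: [546.4, -209.8, 70.9]
orientation: [-1.798, -2.569, 0.002]
ft_force: [0.1, 0.2, 0.7]
width: 87.9
grasp_force: 0.0
```

servo_tool(deltas=[[[0, 0, 0], [0, 0, 0]], [[0, 0, 0], [0, 0, 0]], [[0, 0, 0], [0, 0, 0]], [[0, 0, 0], [0, 0, 0]], [[0, 0, 0], [0, 0, 0]]], grip=1)

```text
t: 6.93
ee_pos: [548.9, -212.9, 75.9]
orientation: [1.803, 2.57, 0.001]
ft_force: [0.8, 0.5, 0.3]
width: 58.3
grasp_force: 0.0
```

servo_tool(deltas=[[[0, 0, 0], [0, 0, 0]], [[0, 0, 0], [0, 0, 0]], [[0, 0, 0], [0, 0, 0]], [[0, 0, 0], [0, 0, 0]]])

```text
t: 7.27
ee_pos: [547.3, -213.3, 75.1]
orientation: [-1.804, -2.571, 0.002]
ft_force: [-4.5, -2.2, 3.5]
width: 47.7
grasp_force: 30.0
```

Run:
```python
from h import *
from workcell import ctrl,get_image
o=ctrl.get_obs();print(o["t"],o["width"],o["ft_force"],o["moment"])
goto(o,[547,-214,72],.35)
```

```text
7.2667 47.65324220598805 [-4.54090463 -2.24470993  3.458214  ] [-0.40566156  0.59180785  0.05504076]
yaw y 0.347 pos [ 547.3 -213.3   75.1] q6 -0.74
shift [-0.6 -0.6  3.1] turn [-0.001  0.    -0.003]
```

servo_tool(deltas=[[[0, -1, 2], [0, 0, 0]], [[0, -1, 4], [0, 0, 0]], [[0, -1, 6], [0, 0, 0]], [[0, -1, 8], [0, 0, 0]], [[0, -1, 8], [0, 0, 0]]])

```text
t: 7.68
ee_pos: [547.3, -213.4, 68.9]
orientation: [1.804, 2.571, -0.001]
ft_force: [-8.7, 1.5, 25.4]
width: 47.4
grasp_force: 30.0
```

servo_tool(deltas=[[[0, 0, 0], [0, 0, 0.05]], [[0, 0, 0], [0, 0, 0.1]], [[0, 0, 0], [0, 0, 0.15]], [[0, 0, 0], [0, 0, 0.2]], [[0, 0, 0], [0, 0, 0.25]]])

```text
t: 8.1
ee_pos: [547.5, -213.2, 68.9]
orientation: [2.112, 2.324, -0.0]
ft_force: [-5.6, 3.4, 21.5]
width: 47.9
grasp_force: 30.0
```

Run:
```python
from h import *
from workcell import ctrl,get_image
o=ctrl.get_obs();print(o["t"],o["width"],o["ft_force"],o["moment"],o["qpos"])
goto(o,[547,-214,72],.35)
```

```text
8.1 47.93415313452816 [-5.62462278  3.40638635 21.52342759] [0.13490227 1.4282061  0.25030806] [-3.91414822e-01  5.80836095e-01  1.79996377e+00 -6.37313364e-04
  7.59952941e-01 -4.86485534e-01]
yaw y 0.096 pos [ 547.5 -213.2   68.9] q6 -0.49
shift [-0.7 -0.6 -3.1] turn [ 0.     0.001 -0.254]
```

servo_tool(deltas=[[[0, -1, -1], [0, 0, 0.04]], [[0, -1, -1], [0, 0, 0.08]], [[0, -1, -1], [0, 0, 0.12]], [[0, -1, -1], [0, 0, 0.16]], [[0, -1, -1], [0, 0, 0.2]]])

```text
t: 8.52
ee_pos: [547.4, -213.4, 69.5]
orientation: [2.332, 2.101, 0.002]
ft_force: [-3.1, 1.0, 15.3]
width: 47.6
grasp_force: 30.0
```

servo_tool(deltas=[[[0, 0, 0], [0, 0, 0.04]], [[0, 0, 0], [0, 0, 0.08]], [[0, 0, 0], [0, 0, 0.12]], [[0, 0, 0], [0, 0, 0.16]]])

```text
t: 8.85
ee_pos: [547.5, -213.5, 69.5]
orientation: [2.493, 1.908, 0.002]
ft_force: [-3.3, 1.9, 14.9]
width: 47.9
grasp_force: 30.0
```

servo_tool(deltas=[[[0, 0, 0], [0, 0, 0.04]], [[0, 0, 0], [0, 0, 0.08]], [[0, 0, 0], [0, 0, 0.12]]])

```text
t: 9.1
ee_pos: [547.6, -213.5, 69.4]
orientation: [2.603, 1.755, 0.003]
ft_force: [-2.7, 2.1, 16.1]
width: 47.1
grasp_force: 30.0
```

servo_tool(deltas=[[[0, 0, 0], [0, 0, 0.04]], [[0, 0, 0], [0, 0, 0.08]], [[0, 0, 0], [0, 0, 0.12]]])

```text
t: 9.35
ee_pos: [547.7, -213.5, 69.5]
orientation: [2.703, 1.596, 0.003]
ft_force: [-2.0, 1.8, 15.4]
width: 47.8
grasp_force: 30.0
```

servo_tool(deltas=[[[0, 0, 0], [0, 0, 0.04]], [[0, 0, 0], [0, 0, 0.08]], [[0, 0, 0], [0, 0, 0.12]]])

```text
t: 9.6
ee_pos: [547.8, -213.6, 69.5]
orientation: [2.794, 1.431, 0.003]
ft_force: [-2.3, 1.1, 15.3]
width: 47.6
grasp_force: 30.0
```

Run:
```python
from h import *
from workcell import ctrl
o=ctrl.get_obs();print(o["t"],o["ft_force"],o["moment"],o["qpos"])
goto(o,[547,-214,72],.35)
```

```text
9.6 [-2.25279217  1.10012468 15.31780631] [-0.11535073  0.50784396  0.20232716] [-3.92053524e-01  5.79353780e-01  1.80076352e+00 -1.02536790e-04
  7.58047907e-01  2.32372037e-01]
yaw y -0.624 pos [ 547.8 -213.6   69.5] q6 0.23
shift [-0.8 -0.4 -2.5] turn [ 0.003  0.001 -0.974]
```

servo_tool(deltas=[[[0, 0, 0], [0, 0, 0.04]], [[0, 0, 0], [0, 0, 0.08]], [[0, 0, 0], [0, 0, 0.12]]])

```text
t: 9.85
ee_pos: [547.6, -213.8, 69.0]
orientation: [2.875, 1.26, 0.003]
ft_force: [-1.8, -0.9, 6.1]
width: 47.6
grasp_force: 30.0
```

servo_tool(deltas=[[[0, 0, 0], [0, 0, 0.04]], [[0, 0, 0], [0, 0, 0.08]], [[0, 0, 0], [0, 0, 0.12]]])

```text
t: 10.1
ee_pos: [547.6, -213.9, 68.5]
orientation: [2.945, 1.085, 0.003]
ft_force: [-0.2, -2.4, 5.5]
width: 47.6
grasp_force: 30.0
```

The force fell from 15 to 6 N, which looks like the keyway is over the pin. I turn back slightly to the drop angle and push.

servo_tool(deltas=[[[0, 0, 1], [0, 0, -0.03]], [[0, 0, 2], [0, 0, -0.06]], [[0, 0, 4], [0, 0, -0.06]], [[0, 0, 6], [0, 0, -0.06]], [[0, 0, 6], [0, 0, -0.06]]])

```text
t: 10.52
ee_pos: [547.6, -213.9, 62.3]
orientation: [2.911, 1.176, 0.003]
ft_force: [-0.6, -1.1, 6.0]
width: 47.6
grasp_force: 30.0
```

Run:
```python
from h import *
from workcell import ctrl
o=ctrl.get_obs();print(o["t"],o["ft_force"],o["moment"])
goto(o,[547,-214,72],.35)
```

```text
10.5167 [-0.59977913 -1.06871096  6.03551436] [-0.5719808   0.03415487 -0.01632123]
yaw y -0.803 pos [ 547.6 -213.9   62.3] q6 0.41
shift [-0.5 -0.3 -9.7] turn [ 3.000e-03  1.000e-03 -1.153e+00]
```

servo_tool(deltas=[[[0, 0, 1], [0, 0, 0]], [[0, 0, 2], [0, 0, 0]], [[0, 0, 3], [0, 0, 0]], [[0, 0, 4], [0, 0, 0]], [[0, 0, 4], [0, 0, 0]]])

```text
t: 10.93
ee_pos: [547.8, -213.9, 60.5]
orientation: [2.911, 1.176, 0.004]
ft_force: [-5.8, 0.9, 26.3]
width: 47.5
grasp_force: 30.0
```

servo_tool(deltas=[[[0, 0, -1], [0, 0, 0]], [[0, 0, -1], [0, 0, 0]], [[0, 0, -1], [0, 0, 0]]])

```text
t: 11.18
ee_pos: [547.7, -213.9, 60.6]
orientation: [2.911, 1.176, 0.004]
ft_force: [-3.1, 0.2, 16.2]
width: 47.8
grasp_force: 30.0
```

Run:
```python
from h import *
from workcell import ctrl,get_image
for n in("top","scene"):
    p=get_image(n);P=cloud(p);q=P[box(P,550,172,32,80,100)]
    rc=cv2.minAreaRect(q[:,:2].astype(np.float32));print(n,len(q),rc)
    cv2.imwrite(f"pics/{n}9.png",p["frame"])
o=ctrl.get_obs();print(o["t"],o["ft_force"],o["ee_pos"],o["grasp_force"])
```

```text
top 130 ((549.316162109375, 171.88058471679688), (14.53124713897705, 51.9976806640625), 20.105043411254883)
scene 88 ((551.7171630859375, 171.35626220703125), (19.340862274169922, 51.589752197265625), 18.858060836791992)
11.2833 [-3.52611486  0.24570327 16.76870576] [ 547.69086714 -213.89152004   60.58377347] 30.008341670036316
```

View pics/scene9.png

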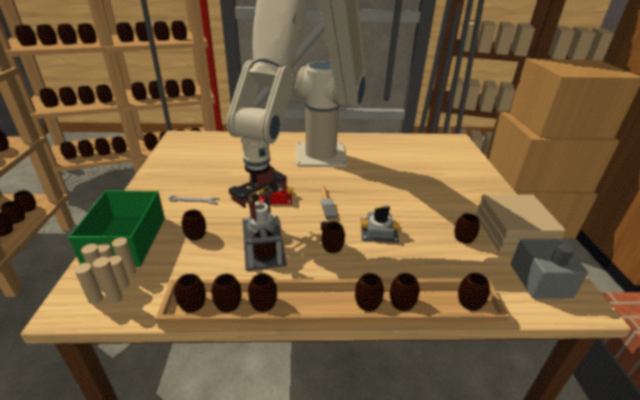

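The picture shows the gripper holding the collar down at (262,210), the knob turned at (380,213), and everything loose in place. Handing in.

```bash
python3 -c "
from workcell import close_job
print(close_job())"
```

```text
the job is handed in; nothing more can be done
None
```

I handed the job in at about 11 s: the valve knob was turned about 1.07 rad, past its detent, the collar was held about 14.5 mm down (home is 15 mm) at about 16 N, and the loose jars and tools looked unmoved in the last picture; no verdict came back.

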